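# Find the hidden release of the jewellery case

### The job

Five identical round discs are set flush in the flat lid of the wooden jewellery case; one of them is its concealed release and the others are solid. Feel gently across the discs with the fingertips until you find the one that gives, press it fully down so that the hidden tray comes out at the front, and then move clear. Do not pick up or shift any of the things lying on and around the case.

Things in the scene. Friction and masses are not known exactly. Their poses are not given: they have to be found in the camera images.
- case: Low pale wooden jewellery case, 250 (its x) x 360 (its y) x 70 mm high, fixed to the table. Origin at the centre of its underside on the table, z up; its front, where the hidden tray comes out, faces its own -x, roughly towards the robot. Its lid is flat, without a rim, its upper face 70 mm above the table, and holds five identical flush round wooden discs.
- spot1 (a point): centre, level with the lid's upper face, of disc 1 of 5 in the lid: 60 mm to the case's -x, 110 mm to its -y. Disc of darker wood 52 mm across, flush, in a hole 56 mm across (a 2 mm gap shows round it). Either solid or the release; all five look alike.
- spot2 (a point): centre, level with the lid's upper face, of disc 2 of 5 in the lid: 60 mm to the case's -x, midway along its y. Disc of darker wood 52 mm across, flush, in a hole 56 mm across (a 2 mm gap shows round it). Either solid or the release; all five look alike.
- spot3 (a point): centre, level with the lid's upper face, of disc 3 of 5 in the lid: 60 mm to the case's -x, 110 mm to its +y. Disc of darker wood 52 mm across, flush, in a hole 56 mm across (a 2 mm gap shows round it). Either solid or the release; all five look alike.
- spot4 (a point): centre, level with the lid's upper face, of disc 4 of 5 in the lid: 60 mm to the case's +x, 55 mm to its -y. Disc of darker wood 52 mm across, flush, in a hole 56 mm across (a 2 mm gap shows round it). Either solid or the release; all five look alike.
- spot5 (a point): centre, level with the lid's upper face, of disc 5 of 5 in the lid: 60 mm to the case's +x, 55 mm to its +y. Disc of darker wood 52 mm across, flush, in a hole 56 mm across (a 2 mm gap shows round it). Either solid or the release; all five look alike.
- catch (a joint): how far the release disc is pressed down (m): 0 flush with the lid, 0.007 fully down. The release is a different one of the five discs each time. It sinks straight down at about 3 to 4 N pressed slowly, stays where it is left and does not spring back; the other four do not give at all. Closed fingertips up to about 50 mm in diagonal fit into its hole.
- tray (a joint): how far the tray has come out of the front of the case (m): 0 shut with its front flush, 0.021 fully out. It is geared to the release disc (3 times its travel), stays out, and has no handle.
- tin: loose round aluminium bead cup, 40 mm across, 16 mm high, standing on the lid near the case's far (+x), -y corner; origin at the centre of its underside. Leave alone.
- bangle: loose steel ring, 52 mm across, 10 mm high, lying on the lid near the far (+x), +y corner; origin at the centre of its underside. Leave alone.
- pliers: loose pliers with black handles, 140 mm long, 12 mm high, lying on the table beside the case at its -y side; origin on the table under the middle. Leave alone.
- spool: loose wooden spool, 44 mm across, 48 mm high, standing on the table beside the case at its +y side; origin at the centre of its underside. Leave alone.
- cone: loose dark wooden ring cone, 44 mm across, 78 mm high, standing on the table beside the case at its +y side, nearer the robot than the spool; origin at the centre of its underside. Leave alone.
- jar: loose clear jar with an aluminium cap, 56 mm across, 75 mm high, on the table to the left of the case, nearer the robot; origin at the centre of its underside. Leave alone.
- dish: loose aluminium dish, 80 mm across, 22 mm high, on a round wooden slice 22 mm thick to the right of the case; origin at the centre of its underside. Leave alone.

How it is judged:
At the end, for the whole second after the job is handed in: The release disc is down by more than 5.5 of its 7 mm and the tray is out by more than 16.5 of its 21 mm, at rest; each loose thing is within 20 mm of where it began (value of joint catch above 0.0055 m and value of joint tray above 0.0165 m and velocity of joint tray below 0.01 m/s and distance of each of tin, bangle, pliers, spool, cone, jar, dish from where it was at the start of the episode below 0.02 m); the robot touches nothing.
It fails at once if the fingers or arm press on something harder than 80 N (not gentle) (contact force between any of the fingers, the arm and anything else above 80 N).
It fails at once if a loose thing is lifted or shifted by more than 20 mm (distance of any of tin, bangle, pliers, spool, cone, jar, dish from where it was at the start of the episode above 0.02 m).
It also fails if it takes over 51 s, if anything falls off the work surface, if the arm or the gripper's body presses on something with over 40 N, if the wrist force passes 120 N, or if a joint passes its speed limit or range.

### The arm

A 6-joint arm with a two-finger parallel gripper is mounted at the origin on the work surface. World frame = base frame: x ahead of the robot, y to its left, z up, the work surface at z = 0. Lengths are in m, angles in rad, forces in N, time in s.
With the tool pointing down it reaches from about 0.3 to 0.875 m from the base axis. Payload 6.4 kg.
Tool frame: the origin (TCP) lies midway between the tips of the shut fingers; the grasp point (between the pads) lies 19 mm behind it; x points along the fingers, y is the direction in which the jaws open and shut, and the axes are right-handed (so a half turn about x gives the same grasp; the last joint's range is limited). The gripper opens to 88 mm and grips with 3 to 60 N. Pads are 18 mm wide; open, the fingers measure 123 mm over their backs; the gripper's body (75 mm by 187 mm) begins 45 mm behind the grasp point.
Start: joints at [0.956, 0.181, 1.607, -0, 1.354, -0.206], TCP at [0.229, 0.528, 0.239] pointing down, gripper open.
Joint ranges: [-2.99, 2.99], [-0.89, 2.07], [0.3, 2.58], [-1.14, 4.28], [0, 2.63], [-3.12, 3.12]. Speed limits (rad/s): [2.57, 2.57, 3.01, 3.14, 3.14, 3.14].

### API

Orientations are given as a unit quaternion [w, x, y, z].
In Python, from rig import readout, cams, ctrl gives the robot as it stands.
- The arm moves only by the tool step_arm, never from a script. Its argument "steps" is a list that holds one entry, the list of rows, each a list of 4 numbers: the shift along the tool's x, y, z in cm, then the turn about the tool's x in degrees. In form: [[[dx, dy, dz, spin], ...]]. A call has 1 to 5 rows; each row shifts and turns the pose as measured when the row begins, along the tool's axes as they then stand; what a row does not reach is not made up. A row lasts 1/12 s, in which the tool goes at most 41.7 mm and 7.16 degrees, less where a joint would pass 70% of its speed; a pose out of reach is approached as far as the arm can. A call is refused whole if a number of a shift passes 4.17 or a number of a turn 7.16, either way. A call with a gripper value outside its range is refused whole. "hand" is the finger opening in cm, from 0 to 8.81, set as the call begins (left out, the last holds). The fingers move at their own pace and stop on an object; "newtons" is the grip in N (left out, the last holds). Time passes only in rows, so rows that do not move let the fingers close. It gives the time, the measured TCP pose, the force and the opening at its end, in the units of the state.
- readout.observe(): the state, without advancing time (a new reading comes with each control period).
- cams.grab_frame(name): name is "side" or "top" or "wrist"; returns the picture (384x512x3 uint8, red, green, blue); there is no depth.
- cams.camera_model(name): a dict with "mtx" (3x3 intrinsics, pixels), "T" (4x4, takes a point from camera to world coordinates); the wrist camera has in their place "hand_eye" (4x4, takes a point from camera to tool coordinates, whose origin is the TCP and whose axes are the tool frame's). Camera axes: x right, y up, looking along -z (the intrinsics and any distortion apply to the point x, -y, -z); pixel columns grow to the right and rows downward; lengths in m; the calibration is good to about 2 mm. The wrist camera is an equidistant fisheye: a pixel r from the principal point sees the ray r / f radians off the axis. A picture is of the moment at which its call begins: read the wrist's pose just before it. camera_model takes no time and is no camera call.
- ctrl.job_done(): hands the job in, once; it reports no verdict.
The state is a dict: "time_s": time; "joint_pos": joint angles; "qvel": joint speeds; "tau": joint torques, N m; "tcp_pos": TCP position; "tcp_rot": TCP orientation; "wrist_force": force on the tool from outside, world axes, zero at the start; "moment": the same for the moment, N m; "opening": finger opening in m.
Only numpy, scipy, OpenCV 4.12 (cv2) and the standard library are available. Lean on these libraries where they do the work, as an engineer would, in place of code of your own. Each camera call takes 0.05 s, during which the arm holds its last target. There are 200 camera calls.

## Working session

There is one attempt and no reset: what is moved stays moved. The work goes in short steps, Python scripts to look and compute and a tool call to move; the robot and the scene stay as the last step left them, time stands still between calls to the robot, and variables do not carry over. Pictures are saved under pics/ and viewed, about 8 in all and at most 12, crops included, and the job is handed in when it is done.

Besides the shell and the picture viewer there is one more tool, called after "Request:" by a JSON object that holds its "op" and its "data". step_arm: Moves the arm, as the interface text tells. Its arguments: {"type":"object","properties":{"steps":{"type":"array"},"hand":{"type":"number"},"newtons":{"type":"number"}},"required":["steps"]}

```bash
mkdir -p pics; python3 - <<'E'
from rig import readout, cams, ctrl
import cv2,numpy as np
s=readout.observe();print({k:np.round(v,3).tolist() for k,v in s.items()})
for n in("top","side"):
    im=cams.grab_frame(n);cv2.imwrite(f"pics/{n}0.png",im[:,:,::-1]);m=cams.camera_model(n);print(n,{k:(np.round(v,4).tolist() if not isinstance(v,str) else v) for k,v in m.items()})
a=cv2.imread("pics/top0.png");cv2.imwrite("pics/top0b.png",cv2.resize(a,(800,600)))
E
```

```text
{'time_s': 0.0, 'joint_pos': [0.956, 0.182, 1.608, 0.0, 1.354, -0.206], 'qvel': [-0.001, -0.001, -0.0, 0.0, -0.001, -0.0], 'tau': [-0.001, -43.389, -34.184, 0.07, 0.039, -0.0], 'tcp_pos': [0.228, 0.527, 0.238], 'tcp_rot': [0.692, 0.143, 0.693, -0.144], 'wrist_force': [0.344, -0.668, -0.518], 'moment': [-0.011, -0.012, 0.026], 'opening': 0.088}
top {'mtx': [[391.9522, 0.0, 257.0504], [0.0, 391.9522, 190.106], [0.0, 0.0, 1.0]], 'T': [[0.0206, 0.9867, -0.1611, 0.3303], [-0.9998, 0.0217, 0.0052, -0.0132], [0.0086, 0.1609, 0.9869, 1.4125], [0.0, 0.0, 0.0, 1.0]]}
side {'mtx': [[437.082, 0.0, 257.6838], [0.0, 437.082, 188.1341], [0.0, 0.0, 1.0]], 'T': [[-0.9978, 0.0525, -0.0396, 0.4699], [-0.062, -0.5515, 0.8319, 1.2398], [0.0218, 0.8325, 0.5535, 0.904], [0.0, 0.0, 0.0, 1.0]]}
```

View pics/top0b.png

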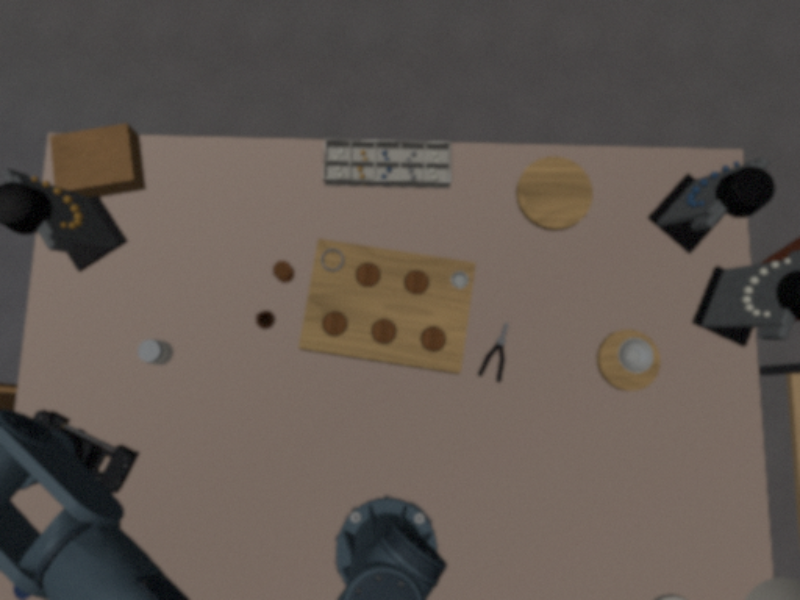

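View pics/side0.png

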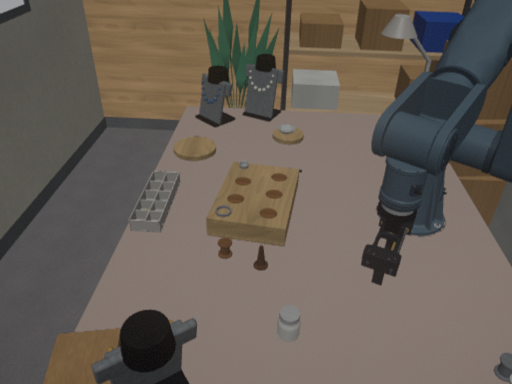

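The top view (800x600) shows discs at about (335,323), (384,331), (433,339), (368,274) and (417,281). The bangle is at (333,260) and the tin at (460,280). The case is turned slightly. Next I refine the disc centroids and fit the case pose.

```bash
cat > h.py <<'E'
import cv2,numpy as np
from scipy.spatial.transform import Rotation as R
def ray(m,uv,z):
    K,T=np.array(m["mtx"]),np.array(m["T"])
    d=np.linalg.inv(K)@[uv[0],uv[1],1]; d=T[:3,:3]@(d*[1,-1,-1]); o=T[:3,3]
    return (o+d*(z-o[2])/d[2])[:2]
L=np.array([[-.06,-.11],[-.06,0],[-.06,.11],[.06,-.055],[.06,.055]])
def fit(P):
    a,b=L-L.mean(0),P-P.mean(0); th=np.arctan2((a[:,0]*b[:,1]-a[:,1]*b[:,0]).sum(),(a*b).sum())
    Q=np.array([[np.cos(th),-np.sin(th)],[np.sin(th),np.cos(th)]]); t=P.mean(0)-Q@L.mean(0)
    return th,t,L@Q.T+t
E
python3 - <<'E'
from h import *
from rig import cams,readout
seeds={"top":np.array([[433,339],[384,331],[335,323],[417,281],[368,274]])/1.5625,"side":np.array([[279,177],[274,194],[268,213],[243,181],[235,199]])}
for n,S in seeds.items():
    im=cv2.imread(f"pics/{n}0.png").astype(float);m=cams.camera_model(n);P=[]
    g=im.sum(2)
    for u,v in S:
        for _ in range(3):
            Y,X=np.mgrid[:384,:512];w=((X-u)**2+(Y-v)**2<13**2) if n=="top" else (((X-u)/14)**2+((Y-v)/9)**2<1)
            t=(g[w].max()*.6+g[w].min()*.4); t=np.percentile(g[w],8)*.5+np.percentile(g[w],92)*.5
            k=w&(g<t);u,v=X[k].mean(),Y[k].mean()
        P.append(ray(m,(u,v),.07))
    P=np.array(P);th,t,F=fit(P);print(n,np.degrees(th),t.round(4),"\n",F.round(4).tolist(),"res mm\n",((P-F)*1e3).round(1).tolist())
s=readout.observe();print(R.from_quat(np.array(s["tcp_rot"])[[1,2,3,0]]).as_matrix().round(3))
E
```

```text
top -7.790321114631397 [0.5331 0.0108] 
 [[0.4588, -0.09], [0.4737, 0.0189], [0.4886, 0.1279], [0.5851, -0.0518], [0.6, 0.0572]] res mm
 [[0.0, 0.2], [-0.4, -0.4], [0.7, -0.3], [0.2, 0.4], [-0.4, 0.0]]
side -7.779798820614879 [0.5335 0.0079] 
 [[0.4592, -0.0929], [0.4741, 0.0161], [0.489, 0.1251], [0.5855, -0.0547], [0.6004, 0.0543]] res mm
 [[0.0, -0.8], [-0.4, 0.4], [0.1, 0.9], [0.5, -0.1], [-0.3, -0.4]]
[[-0.001  0.398  0.918]
 [-0.001  0.918 -0.398]
 [-1.    -0.002 -0.   ]]
```

Request:
{"op": "step_arm", "data": {"steps": [[[0, -2.2, 3.3, 0], [0, -2.2, 3.3, 0], [0, -2.2, 3.3, 0], [0, -2.2, 3.3, 0], [0, -2.2, 3.3, 0]]], "hand": 0, "newtons": 20}}

```text
time_s: 0.52
tcp_pos: [0.3338, 0.3601, 0.235]
tcp_rot: [0.692, 0.138, 0.695, -0.14]
wrist_force: [1.3, 0.6, 0.0]
opening: 0.0568
```

Request:
{"op": "step_arm", "data": {"steps": [[[0, -2.2, 3.3, 0], [0, -2.2, 3.3, 0], [0, -2.2, 3.3, 0], [0, -2.2, 3.3, 0], [0, -2.2, 3.3, 0]]]}}

```text
time_s: 0.93
tcp_pos: [0.4457, 0.1862, 0.2336]
tcp_rot: [0.691, 0.137, 0.696, -0.139]
wrist_force: [1.0, 1.2, 0.0]
opening: 0.0237
```

Request:
{"op": "step_arm", "data": {"steps": [[[2, -1.6, 2.5, 0], [2, -1.4, 2.2, 0], [2, -0.7, 1.1, 0], [2, 0, 0, 0], [0, 0, 0, 0]]]}}

```text
time_s: 1.35
tcp_pos: [0.4912, 0.118, 0.1518]
tcp_rot: [0.693, 0.141, 0.693, -0.143]
wrist_force: [-0.9, 0.4, -0.2]
opening: 0.0005
```

Request:
{"op": "step_arm", "data": {"steps": [[[0, 0, 0, 0], [0, 0, 0, 0]]]}}

```text
time_s: 1.52
tcp_pos: [0.4904, 0.1178, 0.1514]
tcp_rot: [0.691, 0.141, 0.694, -0.144]
wrist_force: [0.6, 0.4, -0.4]
opening: 0.0003
```

```bash
cat > go.py <<'E'
import sys
from h import *
from rig import readout
C=[(.459,-.0915),(.474,.0175),(.489,.1265),(.585,-.053),(.6,.056)]
s=readout.observe();M=R.from_quat(np.array(s["tcp_rot"])[[1,2,3,0]]).as_matrix();p=np.array(s["tcp_pos"])
print(p.round(4),np.round(s["wrist_force"],2),s["opening"],"tool x",M[:,0].round(3))
for i,c in enumerate(C):print(i+1,(M.T@(np.array([*c,p[2]])-p)*100).round(2))
E
python3 go.py; python3 -c "
from rig import cams;import cv2
cv2.imwrite('pics/w1.png',cams.grab_frame('wrist')[:,:,::-1])"
```

```text
[0.4904 0.1178 0.1514] [ 0.59  0.45 -0.42] 0.00028002692638121377 tool x [-0.004 -0.003 -1.   ]
1 [  0.08 -20.47   5.36]
2 [ 0.04 -9.86  2.44]
3 [-0.    0.75 -0.48]
4 [  0.02 -11.97  15.42]
5 [-0.02 -1.36 12.5 ]
```

View pics/w1.png

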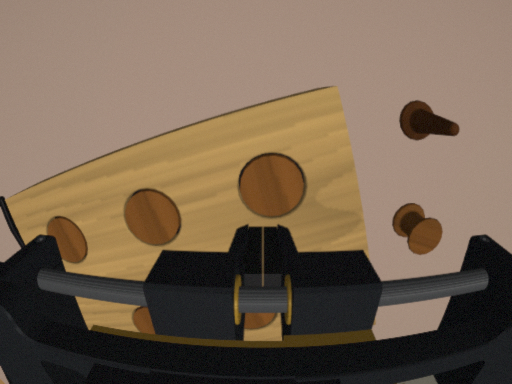

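The wrist view shows disc 3 whole at (272,185), with discs 2 at (153,217) and 1 at (67,240). The shut fingertips are at (263,235). I cross-check the map with the fisheye camera.

```bash
python3 - <<'E'
from h import *
from rig import cams,readout
m=cams.camera_model("wrist");print({k:np.round(v,3).tolist() for k,v in m.items() if k in("mtx","hand_eye")})
s=readout.observe();T=np.eye(4);T[:3,:3]=R.from_quat(np.array(s["tcp_rot"])[[1,2,3,0]]).as_matrix();T[:3,3]=s["tcp_pos"];T=T@np.array(m["hand_eye"]);K=np.array(m["mtx"])
for u,v in[(67,240),(153,217),(272,185)]:
    q=np.array([u-K[0,2],v-K[1,2]]);r=np.linalg.norm(q);th=r/K[0,0];d=np.array([*(q/r*np.sin(th)),np.cos(th)])*[1,-1,-1]
    d=T[:3,:3]@d;o=T[:3,3];print((o+d*(.07-o[2])/d[2]).round(4))
E
```

```text
{'mtx': [[297.319, 0.0, 262.394], [0.0, 297.319, 185.165], [0.0, 0.0, 1.0]], 'hand_eye': [[0.001, 0.305, -0.952, -0.145], [1.0, -0.0, 0.001, 0.001], [-0.0, -0.952, -0.305, -0.079], [0.0, 0.0, 0.0, 1.0]]}
[ 0.4605 -0.0875  0.07  ]
[0.4743 0.0216 0.07  ]
[0.4879 0.1286 0.07  ]
```

Three cameras agree within 3 mm, so I start feeling on disc 3.

Request:
{"op": "step_arm", "data": {"steps": [[[2, 0.4, -0.25, 0], [2, 0.45, -0.25, 0], [2, 0, 0, 0], [1, 0, 0, 0], [0, 0, 0, 0]]]}}

```text
time_s: 1.98
tcp_pos: [0.4945, 0.1315, 0.0881]
tcp_rot: [0.698, 0.14, 0.689, -0.14]
wrist_force: [0.3, 0.8, 0.2]
opening: -0.0001
```

Request:
{"op": "step_arm", "data": {"steps": [[[0.2, 0, 0, 0], [0.2, 0, 0, 0], [0, 0, 0, 0]]]}}

```text
time_s: 2.23
tcp_pos: [0.4961, 0.1325, 0.0868]
tcp_rot: [0.699, 0.14, 0.687, -0.139]
wrist_force: [-0.2, -0.4, -0.5]
opening: 0.0003
```

```bash
python3 go.py
```

```text
[0.4961 0.1325 0.0868] [-0.21 -0.45 -0.51] 0.00032679729671465684 tool x [ 0.016 -0.002 -1.   ]
1 [-1.000e-02 -2.209e+01  5.240e+00]
2 [-1.000e-02 -1.146e+01  2.400e+00]
3 [-0.01 -0.82 -0.43]
4 [  0.19 -13.67  15.37]
5 [ 0.19 -3.03 12.54]
```

Request:
{"op": "step_arm", "data": {"steps": [[[0.5, -0.7, -0.4, 0], [0.3, 0, 0, 0], [0, 0, 0, 0]]]}}

```text
time_s: 2.48
tcp_pos: [0.491, 0.1271, 0.0804]
tcp_rot: [0.701, 0.14, 0.686, -0.139]
wrist_force: [-0.6, -0.4, -0.5]
opening: 0.0006
```

Request:
{"op": "step_arm", "data": {"steps": [[[0.2, 0, 0, 0], [0, 0, 0, 0]]]}}

```text
time_s: 2.65
tcp_pos: [0.491, 0.1267, 0.0785]
tcp_rot: [0.701, 0.14, 0.686, -0.139]
wrist_force: [-0.3, -0.2, 0.2]
opening: 0.0007
```

```bash
python3 go.py|sed -n '1p;4p'
```

```text
[0.491  0.1267 0.0785] [-0.31 -0.2   0.19] 0.0006919404019343477 tool x [ 0.021 -0.002 -1.   ]
3 [-0.   -0.1  -0.18]
```

Centred within 2 mm. I descend in small steps.

Request:
{"op": "step_arm", "data": {"steps": [[[0.4, 0, -0.1, 0], [0.2, 0, 0, 0], [0, 0, 0, 0]]]}}

```text
time_s: 2.9
tcp_pos: [0.4904, 0.127, 0.0721]
tcp_rot: [0.701, 0.14, 0.686, -0.139]
wrist_force: [-0.1, -0.0, -0.4]
opening: 0.0002
```

Request:
{"op": "step_arm", "data": {"steps": [[[0.2, 0, 0, 0], [0.2, 0, 0, 0]]]}}

```text
time_s: 3.07
tcp_pos: [0.4907, 0.127, 0.0682]
tcp_rot: [0.701, 0.14, 0.686, -0.139]
wrist_force: [-2.5, -0.1, 4.4]
opening: 0.0001
```

Request:
{"op": "step_arm", "data": {"steps": [[[0.2, 0, 0, 0], [0.2, 0, 0, 0]]]}}

```text
time_s: 3.23
tcp_pos: [0.4907, 0.1271, 0.0641]
tcp_rot: [0.701, 0.14, 0.686, -0.139]
wrist_force: [-2.2, 0.1, 4.2]
opening: 0.0007
```

Disc 3 gives: it has sunk about 6 mm at a steady 4 N. I press on to the stop.

Request:
{"op": "step_arm", "data": {"steps": [[[0.2, 0, 0, 0], [0, 0, 0, 0]]]}}

```text
time_s: 3.4
tcp_pos: [0.491, 0.1271, 0.0637]
tcp_rot: [0.701, 0.14, 0.686, -0.139]
wrist_force: [-0.6, 0.6, 0.0]
opening: 0.0006
```

Request:
{"op": "step_arm", "data": {"steps": [[[0.2, 0, 0, 0], [0.2, 0, 0, 0]]]}}

```text
time_s: 3.57
tcp_pos: [0.4914, 0.1271, 0.0631]
tcp_rot: [0.7, 0.139, 0.686, -0.139]
wrist_force: [-16.1, -2.5, 34.7]
opening: 0.0006
```

It is on the stop at 35 N. Now I back out, straight up.

Request:
{"op": "step_arm", "data": {"steps": [[[-0.5, 0, 0, 0], [-1, 0, 0, 0], [-2, 0, 0, 0], [-3, 0, 0, 0], [-4, 0, 0, 0]]]}}

```text
time_s: 3.98
tcp_pos: [0.4838, 0.1273, 0.164]
tcp_rot: [0.695, 0.138, 0.692, -0.14]
wrist_force: [0.7, 0.3, -0.2]
opening: 0.0004
```

Request:
{"op": "step_arm", "data": {"steps": [[[-4, 0, -2, 0], [-3, 0, -2, 0], [0, 0, -3, 0], [0, 0, 0, 0], [0, 0, 0, 0]]]}}

```text
time_s: 4.4
tcp_pos: [0.4232, 0.1551, 0.2445]
tcp_rot: [0.701, 0.141, 0.685, -0.139]
wrist_force: [0.8, -0.3, -0.5]
opening: 0.0002
```

```bash
python3 go.py|head -1; python3 - <<'E'
from rig import cams;import cv2,numpy as np
a=cams.grab_frame('wrist')[:,:,::-1];b=cams.grab_frame('top')[150:250,160:330,::-1];c=cams.grab_frame('side')[140:270,190:330,::-1]
f=lambda x:cv2.resize(x,(400,300),interpolation=cv2.INTER_CUBIC)
o=np.vstack([np.hstack([f(a),f(b)]),np.hstack([f(c),f(cv2.imread('pics/side0.png')[140:270,190:330])])]);cv2.imwrite('pics/end.png',o)
E
```

```text
[0.4232 0.1551 0.2445] [ 0.77 -0.28 -0.47] 0.00022264447366365675 tool x [ 0.023 -0.001 -1.   ]
```

View pics/end.png

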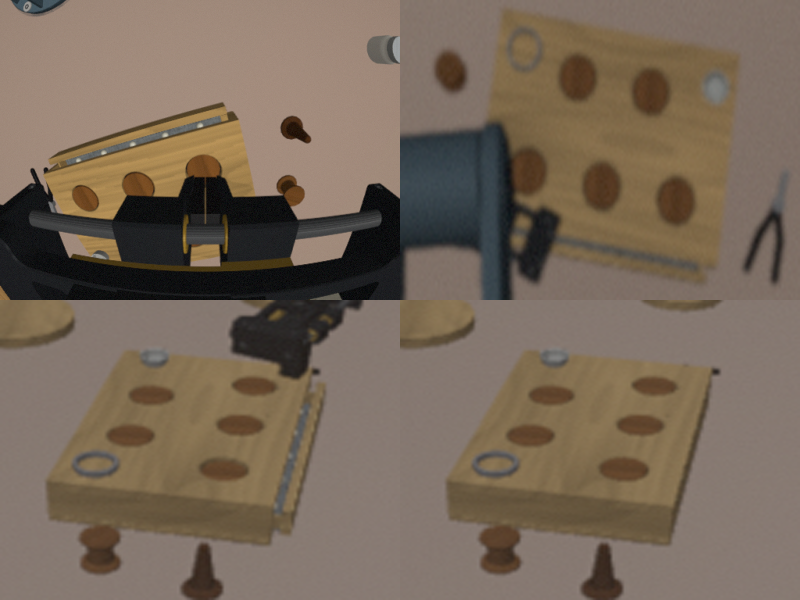

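The picture shows the tray standing out at the front in all three views: wrist (50–235, 105–170) and side (275–325, 385–530). Tin, bangle, spool and cone are where they began in the side view, compared before and after. The arm is well clear.

```bash
python3 -c "
from rig import ctrl;print(ctrl.job_done())"
```

```text
the job is handed in; nothing more can be done
None
```

Disc 3 was the release. I felt it first, pressed it down to its stop and lifted clear, and the hidden tray came out at the front. The job was handed in at about 4.6 s of the 51 s allowed.

- **Press:** disc 3 sank at a steady force of about 4 N. At the stop the vertical force jumped to about 35 N (about 38 N in all), with the fingertips at z = 63.1 mm, which is 6.9 mm below the lid. I took the jump as the sign that it was fully down. I did not need to touch the other four discs.
- **Tray and loose things:** the last pictures show the tray well out. I judged its travel by eye and did not measure it. The tin, bangle, spool and cone stand where they began. I made no before-and-after comparison for the pliers, jar and dish, but the arm never went near them.
- **Clear of the case:** the fingertips ended at z = 0.245 m with the wrist force near zero.
- **Disagreements:** the three cameras differed by up to about 5 mm in y on the discs' positions, which fitted the hole's margin. My first sideways correction over disc 3 overshot by about 9 mm, and I corrected it before touching the disc.

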